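# Shut down the cup warmer

### The arm

A 7-joint arm with a two-finger parallel gripper is mounted at the origin on a cart in front of the work surface, level with it; the furniture and walls round the work are solid. World frame = base frame: x ahead of the robot, y to its left, z up, the work surface at z = 0. Lengths are in m, angles in rad, forces in N, time in s.
With the tool pointing down it reaches from about 0.425 to 0.875 m from the base axis. Payload 4.7 kg.
Tool frame: the origin (TCP) lies between the finger pads; the fingertips stand 14 mm ahead of it and the grasp point (between the pads) lies 5 mm behind it; z points along the fingers, y is the line along which they close (so a half turn about z gives the same grasp; the last joint's range is limited). The gripper opens to 87 mm and grips with 3 to 60 N. Pads are 19 mm wide; open, the fingers measure 117 mm over their backs; the gripper's body (75 mm by 190 mm) begins 51 mm behind the grasp point.
Start: joints at [1.162, 0.321, -0.07, 1.45, 0.023, 1.371, -0.057], TCP at [0.267, -0.593, 0.237] pointing down, gripper open.
Joint ranges: [-2.86, 2.86], [-0.3, 2.09], [-1.38, 1.24], [0.06, 2.45], [-1.56, 4.7], [0.09, 2.05], [-2.69, 2.69]. Speed limits (rad/s): [2.57, 2.57, 3.14, 3.14, 3.14, 3.14, 3.14].

### API

Orientations are given as a rotation vector (axis times angle).
In Python, from bench import ctrl gives the robot as it stands.
- The arm moves only by the tool step_arm, never from a script. Its argument "commands" is a list of rows, each an object with "travel": the shift along the tool's x, y, z in m, a list of three; "turn": the turn, a rotation vector about the tool's x, y, z in degrees, a list of three. A call has 1 to 5 rows; each row is the pose to reach, as a shift and turn from the pose commanded when the call began, along the tool's axes at that moment; what a row does not reach only later rows make up. A row lasts 1/10 s, in which the tool goes at most 50 mm and 8.59 degrees, less where a joint would pass 70% of its speed; a pose out of reach is approached as far as the arm can. A call with a gripper value outside its range is refused whole. "gripper" is the opening, from 0 (shut) to 1 (fully open), set as the call begins (left out, the last holds). The fingers move at their own pace and stop on an object; "force" is the grip in N (left out, the last holds). Time passes only in rows, so rows that repeat a pose let the fingers close. It gives the time, the measured TCP pose, the force, the opening and the grip force at its end, in the units of the state.
- ctrl.get_state(): the state, without advancing time (a new reading comes with each control period).
- ctrl.get_image(name): name is "side" or "top"; returns the picture (384x512x3 uint8, red, green, blue); there is no depth.
- ctrl.camera_model(name): a dict with "fx", "fy", "cx", "cy" (pixels), "R" (3x3) and "t" (3): a world point X has camera coordinates R X + t. Camera axes: x right, y down, z forward; pixel columns grow to the right and rows downward; lengths in m; the calibration is good to about 2 mm. A picture is of the moment at which its call begins. camera_model takes no time and is no camera call.
- ctrl.close_job(): hands the job in; it is judged then, once.
The state is a dict: "time": time; "joint_positions": joint angles; "qd": joint speeds; "joint_torque": joint torques, N m; "position": TCP position; "tool_rot": TCP orientation; "ft_force": force on the tool from outside, world axes, zero at the start; "torque": the same for the moment, N m; "grip_width": opening from 0.0 (shut) to 1.0 (fully open); "grip_force": force on a finger pad.
Only numpy, scipy, OpenCV 4.12 (cv2) and the standard library are available. Lean on these libraries where they do the work, as an engineer would, in place of code of your own. Each camera call takes 0.05 s, during which the arm holds its last target. There are 200 camera calls.

### The job

Closing time: shut down the five-place cup warmer. With a fingertip, sweep all five standing switch levers down to off in one drag along the row, starting at the selector end and not lifting the finger away part-way; then turn the selector to the open ring (off). Leave the two glasses standing on the warmer as they are.

Things in the scene. Friction and masses are not known exactly. Their poses are not given: they have to be found in the camera images.
- warmer: cup warmer: low brushed-steel box, fixed, 100 mm deep (x), 300 wide (y), deck 40 mm above its underside. Origin: centre of the underside; x points to its back, y to its left, z up. In this frame, in mm: five black paddle levers in a row at x -34, y +32, -6, -44, -82, -120; a cup seat behind each at x +21; a rail at x +43, 20 above the deck; selector at the left end, axis at x -2, y +108
- lever1 (a joint): lever nearest the selector (rad), 0 = on, 0.95 = off; hinged about the warmer's x axis 1 mm below the deck. On, it stands nearly upright (leaning 0.14 rad to the selector), top 28 mm above the deck; off, it lies 0.81 rad over to the other end (-y), top 20 mm above the deck, and yields 0.3 rad further if pushed. It snaps over past 0.475 and stays; 2 to 4 N at the top moves it
- lever2 (a joint): lever 2 from the selector, as lever1
- lever3 (a joint): lever 3 from the selector, as lever1
- lever4 (a joint): lever 4 from the selector, as lever1
- lever5 (a joint): lever 5 from the selector, as lever1
- lever1_tip (a point): centre of the rounded top of lever1, a paddle 13 mm wide (warmer's x) and 5 mm thick, 7 mm at the top; 25.5 mm from the hinge, it moves with the lever
- lever5_tip (a point): the same on lever5, the one farthest from the selector
- selector (a joint): selector pointer (rad): 0 = at the open ring (off), which is straight to the warmer's back (+x); grows counter-clockwise seen from above. Snap positions 40 degrees apart with dark marks: -0.698 three-bladed fan (trefoil), 0 open ring, 0.698 one bar, 1.396 two bars. Starts at one or two bars. About 0.07 N m turns it; let go, it snaps into the nearest position
- selector_grip (a point): middle of the selector's grip, on its axis 18 mm above the deck, turning with it; x axis = pointer. A black bar 40 mm long along the pointer, 12 mm wide, top 29 mm above the deck, on a round skirt of 20 mm radius, 7 mm high; white line at the pointing end. Grip it across the 12 mm from above
- glass_1: small espresso glass, 46 mm wide and 57 mm tall, standing on the seat behind lever3, leave it; origin at the centre of its underside
- glass_2: small espresso glass, 46 mm wide and 59 mm tall, standing on the seat behind lever5, leave it; origin at the centre of its underside
Not all that is in view belongs to the job. What is shaped like the glass_2 but blue is not meant. Leave any orange look-alike of the glass_1 alone.

How it is judged:
By the outcome, as a careful person would: the job done as asked, in the order asked, and still so for the second after the job is handed in, with the robot touching nothing.
It also fails if it takes over 48 s, if anything falls off the work surface, if the arm or the gripper's body presses on something with over 40 N, if the wrist force passes 120 N, or if a joint passes its speed limit or range.

## Working session

There is one attempt and no reset: what is moved stays moved. The work goes in short steps, Python scripts to look and compute and a tool call to move; the robot and the scene stay as the last step left them, time stands still between calls to the robot, and variables do not carry over. Pictures are saved under pics/ and viewed, at most 12 in all, crops included, and the job is handed in when it is done.

Besides the shell and the picture viewer there is one more tool, called by a JSON object that holds its "api" and its "payload", one argument or row to a line. step_arm: Moves the arm, as the interface text tells. Its arguments: {"type":"object","properties":{"commands":{"type":"array"},"gripper":{"type":"number"},"force":{"type":"number"}},"required":["commands"]}

```bash
mkdir -p pics; python3 - <<'E'
from bench import ctrl
import cv2
for n in("side","top"):
    cv2.imwrite(f"pics/{n}0.png",ctrl.get_image(n)[:,:,::-1]);m=ctrl.camera_model(n);print(n,m)
print(ctrl.get_state())
E
```

```text
side {'fx': 470.4231132831204, 'fy': 470.4231132831204, 'cx': 260.4557059594797, 'cy': 192.1721055818366, 'R': array([[ 0.99616639, -0.08659382, -0.01241112],
       [-0.04483657, -0.38358968, -0.92241457],
       [ 0.07511462,  0.91943486, -0.38600172]]), 't': array([-0.47165258,  0.1784623 ,  0.71459349])}
top {'fx': 373.1993088897718, 'fy': 373.1993088897718, 'cx': 251.39193547759137, 'cy': 186.08156151491855, 'R': array([[ 0.01316196, -0.9998875 ,  0.00719331],
       [-0.98345395, -0.01424488, -0.18059738],
       [ 0.18067953, -0.00469727, -0.9835308 ]]), 't': array([0.28208454, 0.51124716, 0.83436329])}
{'time': 0.1, 'joint_positions': array([ 1.16212615,  0.32172586, -0.07005539,  1.45155617,  0.02260854,
        1.37077367, -0.05685441]), 'qd': array([ 0.00115592, -0.00174599, -0.00072995, -0.00304235, -0.00043766,
        0.00032163, -0.00109467]), 'joint_torque': array([ 1.05798488e-03, -4.92571378e+01, -4.05037813e-01, -3.13397241e+01,
       -6.41825167e-02,  3.95281019e-02,  7.98700898e-05]), 'position': array([ 0.26643524, -0.5923765 ,  0.23558398]), 'tool_rot': array([-3.07007182e+00, -6.58885533e-01,  7.19976655e-04]), 'ft_force': array([-0.69590531, -0.95973339, -0.25400898]), 'torque': array([0.00267696, 0.01764857, 0.03656257]), 'grip_force': 0.0, 'grip_width': 0.9975349853136143}
```

View pics/side0.png

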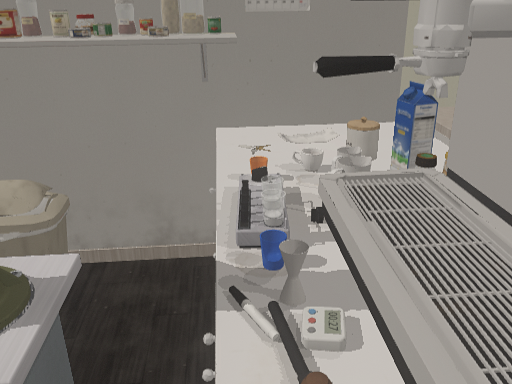

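View pics/top0.png

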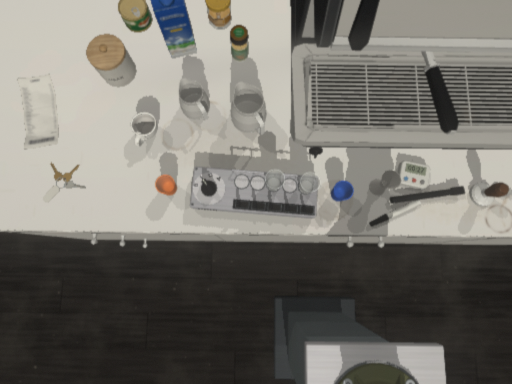

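```bash
python3 - <<'E'
import cv2,numpy as np
t=cv2.imread("pics/top0.png")[140:230,170:360];s=cv2.imread("pics/side0.png")[135:275,200:340]
a=cv2.resize(t,None,fx=4.2,fy=4.2,interpolation=cv2.INTER_CUBIC)
cv2.imwrite("pics/c1.png",a)
b=cv2.resize(s,None,fx=4.2,fy=4.2,interpolation=cv2.INTER_CUBIC)
cv2.imwrite("pics/c2.png",b)
E
```

```text
(no output)
```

View pics/c1.png

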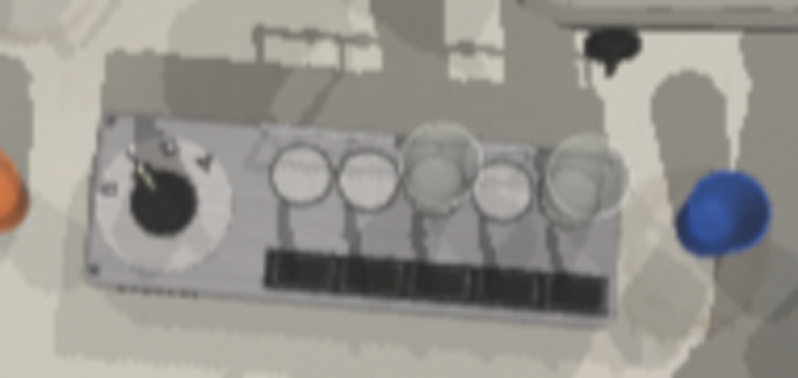

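View pics/c2.png

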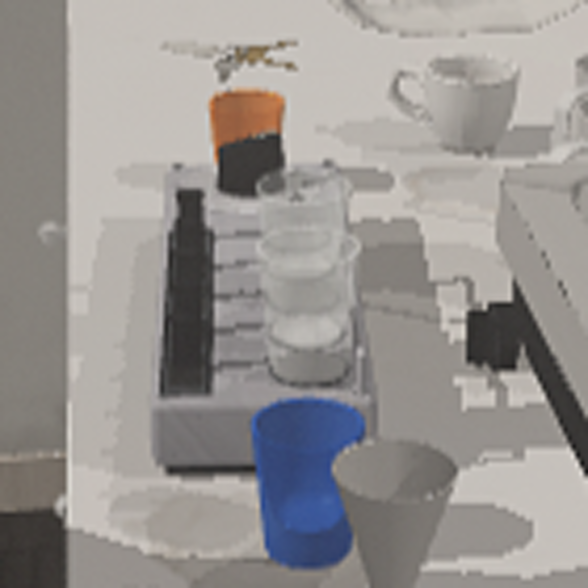

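```bash
cat > h.py <<'E'
import numpy as np,cv2
from bench import ctrl
from scipy.optimize import least_squares
def proj(n,X):
    m=ctrl.camera_model(n);c=np.atleast_2d(X)@m["R"].T+m["t"]
    return np.c_[m["fx"]*c[:,0]/c[:,2]+m["cx"],m["fy"]*c[:,1]/c[:,2]+m["cy"]]
def W(p,P):
    P=np.atleast_2d(P)/1000;c,s=np.cos(p[2]),np.sin(p[2])
    return np.c_[p[0]+c*P[:,0]-s*P[:,1],p[1]+s*P[:,0]+c*P[:,1],P[:,2]]
E
python3 - <<'E'
from h import *
P=np.array([[21,32,40],[21,-6,40],[21,-82,40],[-2,108,65],[50,150,40]])
u=np.array([[300,175],[367,181],[502,190],[163,200],[103,117]])/4.2+[170,140]
Ps=np.array([[50,150,40],[-50,150,40],[-50,-150,40],[50,-150,40]])
us=np.array([[335,165],[172,165],[153,408],[374,395]])/4.2+[200,135]
f=lambda p:np.r_[(proj("top",W(p,P))-u).ravel(),(proj("side",W(p,Ps))-us).ravel()]
r=least_squares(f,[.55,.3,0],loss="soft_l1");p=r.x;print(p,r.fun.round(1))
np.save("p.npy",p)
t=cv2.imread("pics/top0.png");s=cv2.imread("pics/side0.png")
C=np.array([[50,150,40],[-50,150,40],[-50,-150,40],[50,-150,40],[-50,150,0],[-50,-150,0]])
L=np.array([[-34,y+3.5,68] for y in(32,-6,-44,-82,-120)]+[[-34,y,40] for y in(32,-6,-44,-82,-120)]+[[-2,108,40],[-2,108,69],[21,32,40],[21,-6,40],[21,-44,40],[21,-82,40],[21,-120,40]])
A=[]
for n,i,x,y,w,h,k in(("top",t,170,140,190,90,4.2),("side",s,225,160,80,100,4.2)):
    a=cv2.resize(i[y:y+h,x:x+w],None,fx=k,fy=k,interpolation=cv2.INTER_CUBIC)
    for Q,c in((C,(0,0,255)),(L,(0,255,0))):
        for q in proj(n,W(p,Q)): cv2.circle(a,tuple(int(v) for v in((q-[x,y])*k)),2,c,-1)
    A.append(a)
A[1]=cv2.rotate(A[1],cv2.ROTATE_90_COUNTERCLOCKWISE)[:600-A[0].shape[0]]
o=np.zeros((min(600,A[0].shape[0]+A[1].shape[0]),798,3),np.uint8);o[:378]=A[0];o[378:378+A[1].shape[0],:A[1].shape[1]]=A[1][:222]
cv2.imwrite("pics/c3.png",o)
print(W(p,[[-34,80,0],[-34,-44,0],[-34,-120,0],[-2,108,58]]).round(4))
E
```

```text
[ 0.49632044  0.28027376 -0.05378881] [ 0.8 -0.1  0.8 -0.5  0.5 -0.5 -0.5 -0.6 -0.6 -1.5 -1.5 -1.7 -4.2 -0.7
 -1.9 -1.   0.4  0.7]
[[0.4667 0.362  0.    ]
 [0.46   0.2382 0.    ]
 [0.4559 0.1623 0.    ]
 [0.5001 0.3882 0.058 ]]
```

View pics/c3.png

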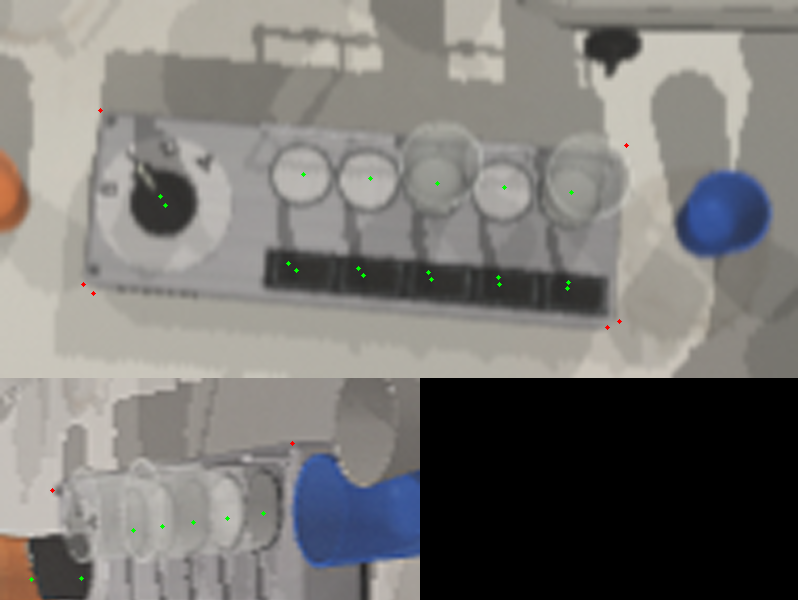

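The picture c1 shows: the selector knob at crop (163,200) with its white line at (143,165), pointing to one bar. The open ring is at (168,148). The lever strip runs from (268,268) to (605,292). The candidates for glass_1 and glass_2 are the clear glasses at (440,170) and (585,180). The blue one at (722,215) and the orange one at (5,190) are decoys. The levers and selector cannot be confused with anything else. The overlay c3 fits to about 2–3 mm.

```bash
cat >> h.py <<'E'
from scipy.spatial.transform import Rotation as Ro
def go(x,y,z,yaw):  # tcp target, tool-x heading (deg), tool down
    s=ctrl.get_state();R=Ro.from_rotvec(s["tool_rot"])
    T=Ro.from_euler("z",yaw,degrees=True)*Ro.from_rotvec([np.pi,0,0])
    print("travel",R.inv().apply(np.array([x,y,z])-s["position"]).round(4),"turn",(R.inv()*T).as_rotvec(degrees=True).round(1))
E
python3 -c "
from h import *
go(.47,-.3,.3,-3.1)"
```

```text
travel [ 0.3056 -0.1832 -0.0641] turn [-0.1  0.  27.3]
```

{"api": "step_arm", "payload": {
  "commands": [
    {"travel":[0.04,-0.02,-0.05],"turn":[0,0,7]},
    {"travel":[0.085,-0.045,-0.064],"turn":[0,0,14]},
    {"travel":[0.125,-0.07,-0.064],"turn":[0,0,21]},
    {"travel":[0.165,-0.095,-0.064],"turn":[0,0,27.3]},
    {"travel":[0.205,-0.12,-0.064],"turn":[0,0,27.3]}
  ],
  "gripper": 0,
  "force": 20
}}

```text
time: 0.6
position: [0.4004, -0.4047, 0.3007]
tool_rot: [3.14, -0.088, 0.0]
ft_force: [1.0, -0.5, -0.2]
grip_width: 0.63
grip_force: 0.0
```

```bash
python3 -c "
from h import *
go(.47,-.3,.3,-3.1);go(.47,0,.3,-3.1);go(.466,.362,.3,-3.1)"
```

```text
travel [ 0.0636 -0.1085  0.0006] turn [ 0.  -0.  -0.1]
travel [ 0.0467 -0.408   0.0005] turn [ 0.  -0.  -0.1]
travel [ 2.230e-02 -7.692e-01  3.000e-04] turn [ 0.  -0.  -0.1]
```

{"api": "step_arm", "payload": {
  "commands": [
    {"travel":[0.025,-0.043,0]},
    {"travel":[0.05,-0.085,0]},
    {"travel":[0.062,-0.13,0]},
    {"travel":[0.06,-0.175,0]},
    {"travel":[0.058,-0.22,0]}
  ]
}}

```text
$.commands[0]: bad value
```

{"api": "step_arm", "payload": {
  "commands": [
    {"travel":[-0.002,-0.045,0]},
    {"travel":[-0.004,-0.09,0]},
    {"travel":[-0.007,-0.135,0]},
    {"travel":[-0.01,-0.18,0]},
    {"travel":[-0.012,-0.225,0]}
  ]
}}

```text
$.commands[0]: bad value
```

```bash
python3 -c "
from h import *
go(.466,.362,.2,-3.1)"
```

```text
travel [ 0.0223 -0.7692  0.1003] turn [ 0.  -0.  -0.1]
```

{"api": "step_arm", "payload": {
  "commands": [
    {"travel":[0.025,-0.04,0],"turn":[0,0,0]},
    {"travel":[0.05,-0.083,0],"turn":[0,0,0]},
    {"travel":[0.062,-0.13,0],"turn":[0,0,0]},
    {"travel":[0.06,-0.175,0],"turn":[0,0,0]},
    {"travel":[0.058,-0.22,0],"turn":[0,0,0]}
  ]
}}

```text
time: 1.1
position: [0.4693, -0.1876, 0.2999]
tool_rot: [-3.14, 0.083, 0.002]
ft_force: [0.2, -0.0, 0.3]
grip_width: 0.171
grip_force: 0.0
```

{"api": "step_arm", "payload": {
  "commands": [
    {"travel":[-0.002,-0.045,0],"turn":[0,0,0]},
    {"travel":[-0.004,-0.09,0],"turn":[0,0,0]},
    {"travel":[-0.007,-0.135,0],"turn":[0,0,0]},
    {"travel":[-0.01,-0.18,0],"turn":[0,0,0]},
    {"travel":[-0.012,-0.225,0],"turn":[0,0,0]}
  ]
}}

```text
time: 1.6
position: [0.4687, 0.0372, 0.3003]
tool_rot: [3.14, -0.085, -0.0]
ft_force: [1.8, -0.6, 0.0]
grip_width: 0.002
grip_force: 0.0
```

```bash
python3 -c "
from h import *
go(.466,.362,.2,-3.1)
print(ctrl.get_state()['joint_positions'].round(2))"
```

```text
travel [-0.0202 -0.3242  0.1001] turn [0. 0. 0.]
[ 0.47 -0.08 -0.57  1.76 -0.04  1.45 -1.71]
```

{"api": "step_arm", "payload": {
  "commands": [
    {"travel":[-0.003,-0.045,0],"turn":[0,0,0]},
    {"travel":[-0.006,-0.09,0],"turn":[0,0,0]},
    {"travel":[-0.009,-0.135,0],"turn":[0,0,0]},
    {"travel":[-0.012,-0.18,0],"turn":[0,0,0]},
    {"travel":[-0.015,-0.225,0],"turn":[0,0,0]}
  ]
}}

```text
time: 2.1
position: [0.4661, 0.2624, 0.3004]
tool_rot: [3.14, -0.085, 0.001]
ft_force: [0.7, -0.2, 0.4]
grip_width: 0.003
grip_force: 0.0
```

{"api": "step_arm", "payload": {
  "commands": [
    {"travel":[-0.002,-0.035,0.02],"turn":[0,0,0]},
    {"travel":[-0.004,-0.07,0.055],"turn":[0,0,0]},
    {"travel":[-0.006,-0.099,0.1],"turn":[0,0,0]},
    {"travel":[-0.006,-0.099,0.14],"turn":[0,0,0]},
    {"travel":[-0.006,-0.099,0.17],"turn":[0,0,0]}
  ]
}}

```text
time: 2.6
position: [0.4637, 0.3605, 0.1269]
tool_rot: [3.139, -0.08, -0.006]
ft_force: [0.2, -0.3, -1.1]
grip_width: 0.004
grip_force: 0.0
```

```bash
python3 - <<'E'
from h import *
go(.466,.362,.072,-3.1)
s=ctrl.get_state();print(s["position"],s['joint_positions'].round(2),s["ft_force"].round(1))
t=ctrl.get_image("top");a=ctrl.get_image("side")
A=cv2.resize(t[135:235,165:335],None,fx=4,fy=4,interpolation=2)[:,:,::-1].copy()
B=cv2.resize(a[150:260,220:310],None,fx=3,fy=3,interpolation=2)[:,:,::-1].copy()
tip=s["position"]-[0,0,.014]
for I,n,o,k in((A,"top",[165,135],4),(B,"side",[220,150],3)): cv2.circle(I,tuple(int(v) for v in((proj(n,tip)[0]-o)*k)),3,(0,0,255),-1)
cv2.imwrite("pics/d1.png",A);cv2.imwrite("pics/d1s.png",B)
E
```

```text
travel [ 0.0025 -0.0017  0.0549] turn [0.1 0.2 0.2]
[0.46365695 0.36050891 0.12687393] [-0.01  0.39 -0.84  1.72  0.31  1.18 -2.56] [ 0.2 -0.3 -1.1]
```

View pics/d1s.png

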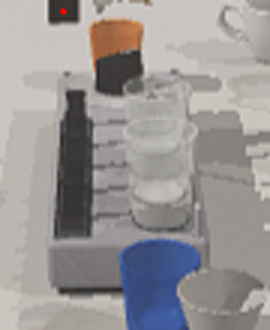

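```bash
python3 - <<'E'
from h import *
p=np.load("p.npy")
for y in(70,-165):
    q=W(p,[-36,y,0])[0];print(q);go(q[0],q[1],.072,-3.1)
E
```

```text
[0.4641359  0.35210799 0.        ]
travel [0.002  0.0053 0.0534] turn [0.3 0.5 0.1]
[0.45150163 0.11744786 0.        ]
travel [0.0018 0.2403 0.0547] turn [0.3 0.5 0.1]
```

View pics/d1.png

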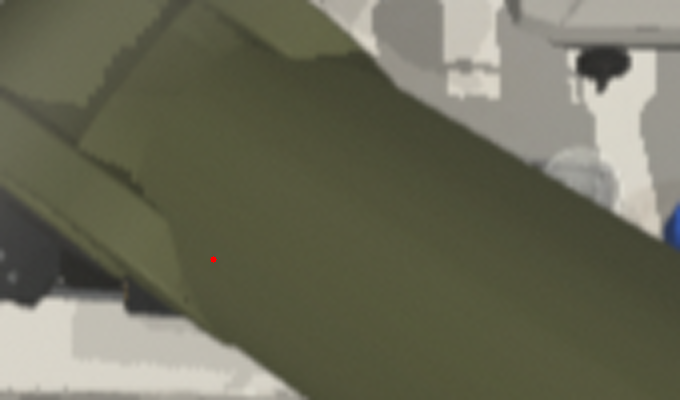

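{"api": "step_arm", "payload": {
  "commands": [
    {"travel":[0.002,0.007,0.02],"turn":[0,0,0]},
    {"travel":[0.002,0.007,0.04],"turn":[0,0,0]},
    {"travel":[0.002,0.007,0.054],"turn":[0,0,0]},
    {"travel":[0.002,0.007,0.054],"turn":[0,0,0]},
    {"travel":[0.002,0.007,0.054],"turn":[0,0,0]}
  ]
}}

```text
time: 3.2
position: [0.4679, 0.3535, 0.0776]
tool_rot: [-3.14, 0.084, -0.002]
ft_force: [-0.4, -0.1, 0.6]
grip_width: 0.006
grip_force: 0.0
```

```bash
python3 - <<'E'
from h import *
s=ctrl.get_state();print(s["ft_force"].round(1))
go(.4641,.3521,.072,-3.1);go(.4515,.1175,.072,-3.1)
a=ctrl.get_image("side")
cv2.imwrite("pics/e.png",cv2.resize(a[140:250,220:320],None,fx=5,fy=5,interpolation=2)[:,:,::-1])
E
```

```text
[-0.4 -0.1  0.6]
travel [-0.0037  0.0016  0.0056] turn [-0.  -0.1  0. ]
travel [-0.0037  0.2366  0.0054] turn [-0.  -0.1  0. ]
```

View pics/e.png

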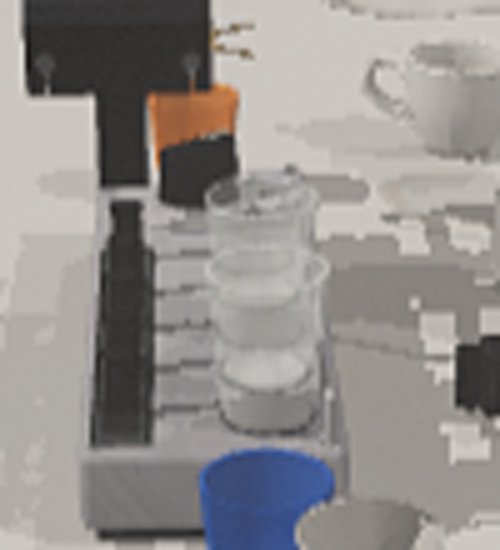

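{"api": "step_arm", "payload": {
  "commands": [
    {"travel":[-0.001,0,0.0055],"turn":[0,0,0]},
    {"travel":[-0.001,0,0.0055],"turn":[0,0,0]},
    {"travel":[-0.001,0.012,0.0055],"turn":[0,0,0]},
    {"travel":[-0.001,0.024,0.0055],"turn":[0,0,0]},
    {"travel":[-0.001,0.036,0.0055],"turn":[0,0,0]}
  ]
}}

```text
time: 3.75
position: [0.4645, 0.3161, 0.0712]
tool_rot: [-3.14, 0.085, -0.001]
ft_force: [1.0, -0.4, 0.5]
grip_width: 0.008
grip_force: 0.0
```

```bash
python3 - <<'E'
from h import *
go(.466,.3521,.072,-3.1);go(.4535,.1175,.072,-3.1)
E
```

```text
travel [-0.0004 -0.036  -0.0008] turn [-0. -0.  0.]
travel [-0.0003  0.199  -0.0009] turn [-0. -0.  0.]
```

{"api": "step_arm", "payload": {
  "commands": [
    {"travel":[0,0.012,0],"turn":[0,0,0]},
    {"travel":[0,0.024,0],"turn":[0,0,0]},
    {"travel":[0,0.036,0],"turn":[0,0,0]},
    {"travel":[0,0.048,0],"turn":[0,0,0]},
    {"travel":[0,0.06,0],"turn":[0,0,0]}
  ]
}}

```text
time: 4.25
position: [0.4613, 0.2561, 0.071]
tool_rot: [-3.14, 0.085, -0.0]
ft_force: [0.2, 1.3, 1.1]
grip_width: 0.003
grip_force: 0.9
```

{"api": "step_arm", "payload": {
  "commands": [
    {"travel":[0,0.012,0],"turn":[0,0,0]},
    {"travel":[0,0.024,0],"turn":[0,0,0]},
    {"travel":[0,0.036,0],"turn":[0,0,0]},
    {"travel":[0,0.048,0],"turn":[0,0,0]},
    {"travel":[0,0.06,0],"turn":[0,0,0]}
  ]
}}

```text
time: 4.75
position: [0.4578, 0.196, 0.0708]
tool_rot: [3.14, -0.084, -0.001]
ft_force: [-0.3, -0.1, 0.6]
grip_width: 0.005
grip_force: 0.0
```

```bash
python3 - <<'E'
from h import *
go(.4535,.1175,.072,-3.1)
E
```

```text
travel [-0.0001  0.0786 -0.0011] turn [0. 0. 0.]
```

{"api": "step_arm", "payload": {
  "commands": [
    {"travel":[0,0.012,0],"turn":[0,0,0]},
    {"travel":[0,0.024,0],"turn":[0,0,0]},
    {"travel":[0,0.036,0],"turn":[0,0,0]},
    {"travel":[0,0.048,0],"turn":[0,0,0]},
    {"travel":[0,0.06,0],"turn":[0,0,0]}
  ]
}}

```text
time: 5.25
position: [0.4546, 0.1362, 0.071]
tool_rot: [3.14, -0.084, -0.0]
ft_force: [-0.5, 0.3, 0.8]
grip_width: 0.006
grip_force: 0.7
```

{"api": "step_arm", "payload": {
  "commands": [
    {"travel":[0,0.01,0],"turn":[0,0,0]},
    {"travel":[0,0.018,0],"turn":[0,0,0]},
    {"travel":[0,0.018,0],"turn":[0,0,0]},
    {"travel":[0,0.018,-0.03],"turn":[0,0,0]},
    {"travel":[0,0.018,-0.07],"turn":[0,0,0]}
  ]
}}

```text
time: 5.75
position: [0.4519, 0.1195, 0.14]
tool_rot: [-3.14, 0.083, 0.008]
ft_force: [0.5, -0.7, -0.7]
grip_width: 0.006
grip_force: 0.0
```

```bash
python3 - <<'E'
from h import *
s=ctrl.get_state();print(s['joint_positions'].round(2),s["ft_force"].round(1))
go(.5001,.3882,.2,-3.1)
a=ctrl.get_image("side");t=ctrl.get_image("top")
B=cv2.resize(a[160:250,225:310],None,fx=5,fy=5,interpolation=2)
A=cv2.resize(t[160:223,185:325],None,fx=5,fy=5,interpolation=2)[:150+165]
o=np.zeros((600,790,3),np.uint8);o[:285,:700]=A[:285];o[285:,:425]=B[:315]
cv2.imwrite("pics/f.png",o[:,:,::-1])
E
```

```text
[ 0.48  0.05 -0.8   1.98  0.04  1.13 -1.96] [ 0.5 -0.7 -0.7]
travel [ 0.0336 -0.2709 -0.0601] turn [-0.   0.3  0.1]
```

View pics/f.png

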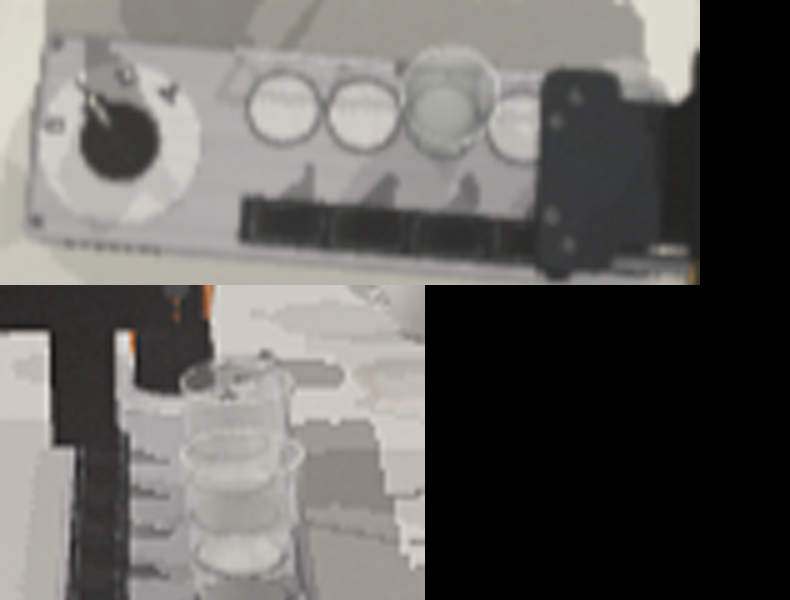

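The levers in view (1–4) lie over and the glasses have not moved. The pointer runs from (120,140) to (93,100), so the selector is still at one bar. I'm going to the selector now.

{"api": "step_arm", "payload": {
  "commands": [
    {"travel":[0.005,-0.035,-0.03],"turn":[0,0,-8]},
    {"travel":[0.01,-0.08,-0.05],"turn":[0,0,-16]},
    {"travel":[0.015,-0.125,-0.06],"turn":[0,0,-24]},
    {"travel":[0.02,-0.17,-0.06],"turn":[0,0,-32]},
    {"travel":[0.028,-0.215,-0.06],"turn":[0,0,-40]}
  ],
  "gripper": 0.46
}}

```text
time: 6.35
position: [0.4935, 0.3347, 0.2012]
tool_rot: [2.977, 1.003, 0.002]
ft_force: [0.3, 0.6, 0.3]
grip_width: 0.375
grip_force: 0.0
```

```bash
python3 - <<'E'
from h import *
s=ctrl.get_state();print(s['joint_positions'].round(2),s["ft_force"].round(1))
go(.4985,.387,.1,36.9)
E
```

```text
[ 0.14  0.37 -0.97  1.61  0.32  1.32 -1.79] [0.3 0.6 0.3]
travel [ 0.0355 -0.0387  0.1012] turn [ 0.  -0.1  0.3]
```

{"api": "step_arm", "payload": {
  "commands": [
    {"travel":[0.02,-0.02,0.01],"turn":[0,0,0]},
    {"travel":[0.0355,-0.0385,0.03],"turn":[0,0,0]},
    {"travel":[0.0355,-0.0385,0.06],"turn":[0,0,0]},
    {"travel":[0.0355,-0.0385,0.09],"turn":[0,0,0]},
    {"travel":[0.0355,-0.0385,0.09],"turn":[0,0,0]}
  ]
}}

```text
time: 6.85
position: [0.4959, 0.3829, 0.1059]
tool_rot: [2.977, 0.996, -0.013]
ft_force: [0.1, -0.7, -1.5]
grip_width: 0.463
grip_force: 0.0
```

```bash
python3 - <<'E'
from h import *
s=ctrl.get_state();print(s["position"],s['joint_positions'].round(2),s["ft_force"].round(1))
go(.4985,.387,.065,36.9)
a=ctrl.get_image("side")
cv2.imwrite("pics/g.png",cv2.resize(a[130:220,215:315],None,fx=6,fy=6,interpolation=2)[:,:,::-1])
E
```

```text
[0.49590825 0.38293132 0.10594078] [-0.01  0.53 -0.9   1.63  0.44  1.2  -1.93] [ 0.1 -0.7 -1.5]
travel [ 0.0049 -0.0017  0.0409] turn [-0.   0.5  0.1]
```

View pics/g.png

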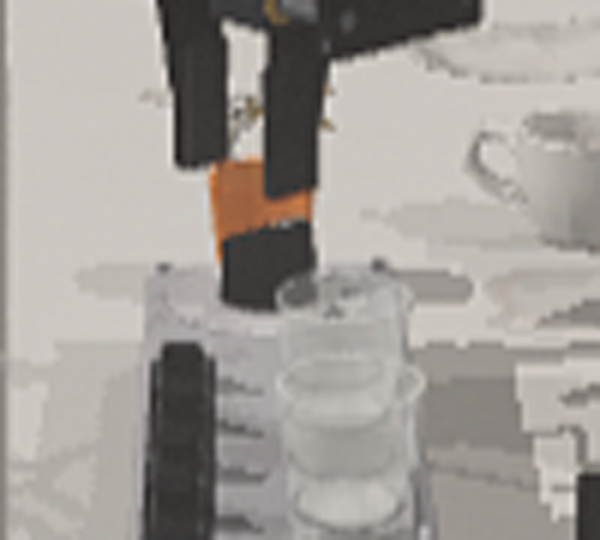

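```bash
python3 - <<'E'
from h import *
p=np.load("p.npy")
f=lambda X:((proj("side",X)[0]-[215,130])*6).round()
print("tip",f([.4959,.3829,.092]),"grip pt pred",f([.4985,.387,.058]),f([.5035,.387,.058]),"top",f([.4985,.387,.069]))
s=ctrl.get_state();print(s["position"])
E
```

```text
tip [241. 174.] grip pt pred [249. 254.] [262. 253.] top [248. 227.]
[0.49715822 0.38395848 0.10869768]
```

```bash
python3 - <<'E'
from h import *
go(.501,.3875,.065,36.9)
E
```

```text
travel [ 0.0054 -0.0005  0.0437] turn [-0.   0.3  0.1]
```

{"api": "step_arm", "payload": {
  "commands": [
    {"travel":[0.003,0.001,0.02],"turn":[0,0,0]},
    {"travel":[0.003,0.001,0.035],"turn":[0,0,0]},
    {"travel":[0.003,0.001,0.045],"turn":[0,0,0]},
    {"travel":[0.003,0.001,0.045],"turn":[0,0,0]},
    {"travel":[0.003,0.001,0.045],"turn":[0,0,0]}
  ]
}}

```text
time: 7.4
position: [0.5016, 0.3858, 0.0661]
tool_rot: [-2.98, -0.995, 0.0]
ft_force: [0.1, 0.6, -0.8]
grip_width: 0.462
grip_force: 0.0
```

{"api": "step_arm", "payload": {
  "commands": [
    {"travel":[0,0,0],"turn":[0,0,0]},
    {"travel":[0,0,0],"turn":[0,0,0]},
    {"travel":[0,0,0],"turn":[0,0,0]},
    {"travel":[0,0,0],"turn":[0,0,0]},
    {"travel":[0,0,0],"turn":[0,0,0]}
  ],
  "gripper": 0,
  "force": 12
}}

```text
time: 7.9
position: [0.5002, 0.3877, 0.0663]
tool_rot: [-2.976, -0.996, 0.0]
ft_force: [-2.4, 3.8, 0.5]
grip_width: 0.134
grip_force: 12.0
```

```bash
python3 - <<'E'
from h import *
s=ctrl.get_state();print(s["torque"].round(2),s['joint_positions'].round(2))
go(.501,.3875,.065,-3.1)
E
```

```text
[0.79 0.56 0.03] [-0.03  0.58 -0.88  1.66  0.48  1.14 -1.96]
travel [0.0005 0.0007 0.0013] turn [-0.2  0.  40.1]
```

{"api": "step_arm", "payload": {
  "commands": [
    {"travel":[0,-0.002,0],"turn":[0,0,8]},
    {"travel":[0,-0.002,0],"turn":[0,0,16]},
    {"travel":[0,-0.002,0],"turn":[0,0,24]},
    {"travel":[0,-0.002,0],"turn":[0,0,32]},
    {"travel":[0,-0.002,0],"turn":[0,0,40]}
  ],
  "gripper": 0,
  "force": 20
}}

```text
time: 8.4
position: [0.4991, 0.3911, 0.0664]
tool_rot: [-3.134, 0.089, 0.0]
ft_force: [-1.2, 8.8, -3.9]
grip_width: 0.133
grip_force: 20.0
```

{"api": "step_arm", "payload": {
  "commands": [
    {"travel":[0,0,0],"turn":[0,0,0]},
    {"travel":[0,0,0],"turn":[0,0,0]},
    {"travel":[0,0,0],"turn":[0,0,0]}
  ]
}}

```text
time: 8.7
position: [0.4991, 0.3911, 0.0664]
tool_rot: [-3.135, 0.08, 0.0]
ft_force: [-0.5, 6.5, -2.8]
grip_width: 0.134
grip_force: 20.0
```

```bash
python3 - <<'E'
from h import *
s=ctrl.get_state();print(s["torque"].round(2),s['joint_positions'].round(2))
go(.501,.3875,.065,-3.1)
E
```

```text
[1.58 0.22 0.03] [-0.13  0.53 -0.74  1.66  0.39  1.1  -2.6 ]
travel [0.0021 0.0035 0.0013] turn [-0.3  0.   0.2]
```

{"api": "step_arm", "payload": {
  "commands": [
    {"travel":[0,0,0],"turn":[0,0,0]},
    {"travel":[0,0,0],"turn":[0,0,0]},
    {"travel":[0,0,0],"turn":[0,0,0]},
    {"travel":[0,0,0],"turn":[0,0,0]},
    {"travel":[0,0,-0.01],"turn":[0,0,0]}
  ],
  "gripper": 0.46
}}

```text
time: 9.2
position: [0.5, 0.3858, 0.0749]
tool_rot: [3.138, -0.085, -0.003]
ft_force: [0.3, 0.4, 0.3]
grip_width: 0.438
grip_force: 0.0
```

{"api": "step_arm", "payload": {
  "commands": [
    {"travel":[0,0,-0.03],"turn":[0,0,0]},
    {"travel":[0,0,-0.06],"turn":[0,0,0]},
    {"travel":[0,0,-0.1],"turn":[0,0,0]},
    {"travel":[0,0,-0.14],"turn":[0,0,0]},
    {"travel":[0,0.03,-0.18],"turn":[0,0,0]}
  ]
}}

```text
time: 9.7
position: [0.497, 0.3608, 0.2585]
tool_rot: [-3.137, 0.075, 0.0]
ft_force: [0.3, 0.8, 0.2]
grip_width: 0.459
grip_force: 0.0
```

{"api": "step_arm", "payload": {
  "commands": [
    {"travel":[0,0.045,0],"turn":[0,0,0]},
    {"travel":[0,0.09,0],"turn":[0,0,0]},
    {"travel":[0,0.135,0],"turn":[0,0,0]},
    {"travel":[-0.01,0.18,0],"turn":[0,0,0]},
    {"travel":[-0.02,0.225,0],"turn":[0,0,0]}
  ]
}}

```text
time: 10.2
position: [0.4662, 0.1319, 0.2567]
tool_rot: [3.14, -0.085, 0.002]
ft_force: [0.2, -0.7, -0.2]
grip_width: 0.462
grip_force: 0.0
```

{"api": "step_arm", "payload": {
  "commands": [
    {"travel":[0,0.045,0],"turn":[0,0,0]},
    {"travel":[0,0.09,0],"turn":[0,0,0]},
    {"travel":[0,0.135,0],"turn":[0,0,0]},
    {"travel":[0,0.18,0],"turn":[0,0,0]},
    {"travel":[0,0.225,0],"turn":[0,0,0]}
  ]
}}

```text
time: 10.7
position: [0.4543, -0.0927, 0.2572]
tool_rot: [3.139, -0.084, 0.003]
ft_force: [0.8, 0.1, -0.4]
grip_width: 0.457
grip_force: 0.0
```

```bash
python3 - <<'E'
from h import *
a=ctrl.get_image("side");t=ctrl.get_image("top")
A=cv2.resize(t[155:225,180:335],None,fx=5,fy=5,interpolation=2)
B=cv2.resize(a[180:245,225:310],None,fx=3.8,fy=3.8,interpolation=2)
o=np.zeros((600,790,3),np.uint8);o[:350,:775]=A;o[350:597,:323]=B
cv2.imwrite("pics/z.png",o[:,:,::-1])
E
```

```text
(no output)
```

View pics/z.png

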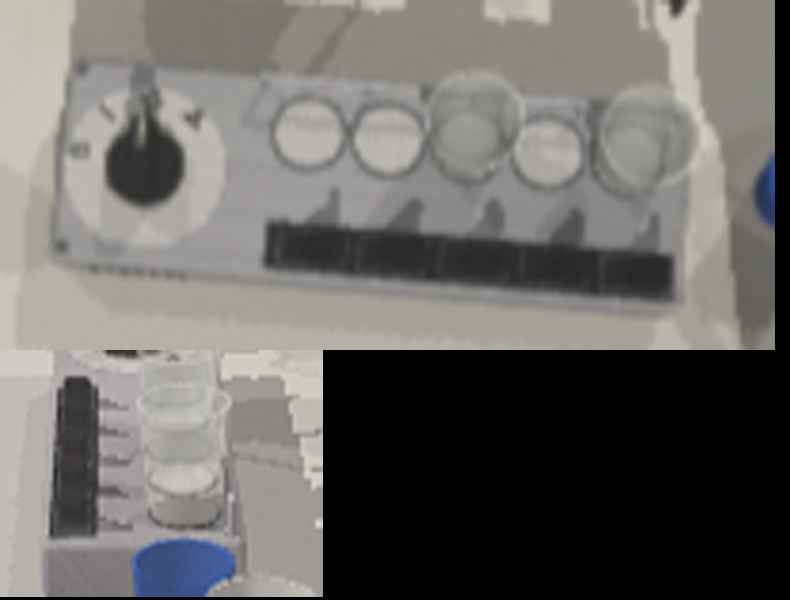

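The selector now points to the open ring (line at (140,130)). All five lever shadows lean toward the far end, and both glasses stand where they were.

```bash
python3 -c "
from bench import ctrl
print(ctrl.close_job())"
```

```text
the job is handed in; nothing more can be done
None
```

The job is handed in: one drag swept all five levers to off, then the selector was turned to the open ring, with both glasses left standing; the last pictures agree, and it took about 11 s of the 48 s.

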